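# Snug the adjustable wrench and tighten the nut

### The job

On the green test stand an adjustable wrench with a red handle sits round the brass nut, its jaws too wide. Turn the worm's knurled knob clockwise until the jaws just fit the nut, then push the handle down through about 40 degrees so that the nut is tightened with it, and leave it there.

Things in the scene. Friction and masses are not known exactly. Their poses are not given: they have to be found in the camera images.
- worm_knob (a point): centre of the knurled aluminium knob on top of the wrench's upright worm: 24 mm diameter, 30 mm tall (15 mm above and below this point); beneath it a 12 mm thick neck for 10 mm, then the steel wrench head. Grasp its sides from above; it turns about its upright axis.
- worm (a joint): turn of worm and knob (rad), growing clockwise seen from above; starts at 0 to 0.25, stays where left. Each radian moves both jaws 4 mm towards the nut; at 0 each is 5 mm clear, so they touch it at about 1.25 (1.1 if the wrench stands a little askew to the nut) and the nut stops them. Takes 0.25 N m.
- handle_top (a point): point on top of the red handle (18 mm wide, points to the robot's right, rising 20 degrees), 43 mm from its end. Wrench frame: x along the bolt into the stand (away from the robot), z up at the start (within 3 degrees). The bolt axis, 140 mm above the bench, passes through this point + (0, 0.160, -0.072) m. 5 N swings it down (positive about x, up to 63 degrees); it stays where left.
- nut (a joint): turn of the brass hexagon nut (30 mm across flats), rad, 0 at the start, growing as it is tightened (handle going down). It follows the wrench, some 3 to 8 degrees behind, only if the jaws fit; with the jaws wide open the wrench swings round it without effect.

How it is judged (in metres and radians):
On the way, in this order (a step that is already met when the one before it is completed fails the run):
1. the jaws fit the nut (each within 1 mm), the nut not yet turned (value of joint worm above 1 rad and value of joint nut below 0.2 rad), for 0.2 s.
2. the nut has been turned with the fitted wrench (value of joint nut above 0.42 rad and value of joint worm above 0.95 rad), for 0.2 s.
At the end, for the whole second after the job is handed in: The nut stands tightened by 24 to 55 degrees (about 40 wanted), at rest, with the jaws still closed on it (worm at 0.95 or more) (all of step 2 and value of joint nut below 0.96 rad and velocity of joint nut below 0.05 rad/s); the robot touches nothing.
It also fails if it takes over 45 s, if anything falls off the work surface, if the arm or the gripper's body presses on something with over 40 N, if the wrist force passes 120 N, or if a joint passes its speed limit or range.

### The arm

A 6-joint arm with a two-finger parallel gripper is mounted at the origin on a cart in front of the work surface, level with it; the furniture and walls round the work are solid. World frame = base frame: x ahead of the robot, y to its left, z up, the work surface at z = 0. Lengths are in mm, angles in rad, forces in N, time in s.
With the tool pointing down it reaches from about 275 to 825 mm from the base axis. Payload 5.2 kg.
Tool frame: the origin (TCP) lies at the very end of the fingers, on their centre line; the grasp point (between the pads) lies 19 mm behind it; z points along the fingers, y is the line along which they close (so a half turn about z gives the same grasp; the last joint's range is limited). The gripper opens to 93 mm and grips with 3 to 60 N. Pads are 15 mm wide; open, the fingers measure 128 mm over their backs; the gripper's body (75 mm by 188 mm) begins 65 mm behind the grasp point.
Start: joints at [1.129, 0.259, 1.535, -0, 1.348, -0.203], TCP at [130.072, 534.403, 218.653] pointing down, gripper open.
Joint ranges: [-3.14, 3.14], [-0.91, 2.08], [0.19, 2.58], [-1.22, 4.36], [0.22, 2.71], [-3.12, 3.12]. Speed limits (rad/s): [2.57, 2.57, 3.14, 3.14, 3.14, 3.14].

### API

Orientations are given as [roll, pitch, yaw] about the fixed x, y, z axes, in that order (R = Rz(yaw) Ry(pitch) Rx(roll)).
In Python, from bench import robot gives the robot as it stands. The module is installed in compiled form; this text tells all that it offers. Calls block until the motion is done:
- robot.move_ptp(position, orientation): joint-space move of the TCP to a pose.
- robot.move_linear(position, ori=None, speed=150, f_stop=None): straight line of the TCP; ori=None keeps the orientation; speed is the mean speed in mm/s. With f_stop (N) it stops when the force on the tool has changed by that much, and returns True; else False.
- robot.move_j(angles): joint-space move.
- robot.move_gripper(opening): opening from 0.0 (shut) to 1.0 (fully open); the grip force is fixed at half the most; returns when the fingers have stopped.
- robot.sleep(seconds).
- robot.inverse_kinematics(position, orientation): joint angles nearest the present ones, or None.
- robot.get_image(name): name is "scene" or "side" or "wrist"; returns a dict with "img" (384x512x3 uint8, blue, green, red), "fovy" (degrees; the focal length in pixels is half the picture's height over the tangent of half this angle, whatever the lens; pixels are square), "cx", "cy" (the principal point, pixels), "eye" and "orientation" of the camera in the world. Camera axes: x right, y down, z forward; pixel columns grow to the right and rows downward; lengths in mm; the calibration is good to about 2 mm. A picture is of the moment at which its call begins. There is no depth.
A pose or a line that the arm cannot do raises robot.MotionError and nothing moves.
- robot.hand_in(): hands the job in; it is judged then, once.
Readings, each from a call of its own:
- robot.current_t(): time.
- robot.current_qpos(): joint angles.
- robot.current_joint_vel(): joint speeds.
- robot.current_joint_efforts(): joint torques, N m.
- robot.current_tcp_pos(): TCP position.
- robot.current_eef_rot(): TCP orientation.
- robot.current_contact_force(): force on the tool from outside, world axes, zero at the start.
- robot.current_ft_torque(): the same for the moment, N m.
- robot.current_gripper_width(): opening from 0.0 (shut) to 1.0 (fully open).
- robot.current_finger_force(): force on a finger pad.
Only numpy, scipy, OpenCV 4.12 (cv2) and the standard library are available. Lean on these libraries where they do the work, as an engineer would, in place of code of your own. Each camera call takes 0.05 s, during which the arm holds its last target. There are 200 camera calls.

## Working session

There is one attempt and no reset: what is moved stays moved. The work goes in short steps, each a Python script; the robot and the scene stay as the last script left them, time stands still between calls to the robot, and variables do not carry over. Pictures are saved under pics/ and viewed, at most 10 in all, crops included, and the job is handed in when it is done.

```bash
mkdir -p pics
cat > h.py <<'E'
import numpy as np, cv2
from bench import robot
from scipy.spatial.transform import Rotation as R
def cam(n):
    d=robot.get_image(n); return d
def ray(d,u,v):
    f=d["img"].shape[0]/2/np.tan(np.radians(d["fovy"])/2)
    o=np.array(d["orientation"],float)
    M=R.from_euler('xyz',o).as_matrix() if o.shape==(3,) else (o if o.shape==(3,3) else R.from_quat(o).as_matrix())
    r=M@np.array([(u-d["cx"])/f,(v-d["cy"])/f,1.]); return np.array(d["eye"],float),r/np.linalg.norm(r)
def tri(*rs):
    A=np.zeros((3,3));b=np.zeros(3)
    for e,r in rs:
        P=np.eye(3)-np.outer(r,r);A+=P;b+=P@e
    p=np.linalg.solve(A,b); return p,[np.linalg.norm((np.eye(3)-np.outer(r,r))@(p-e)) for e,r in rs]
E
python3 - <<'E'
from h import *
ims=[]
for n in ("scene","side","wrist"):
    d=cam(n); cv2.imwrite(f"pics/{n}0.png",d["img"]); print(n,d["fovy"],d["cx"],d["cy"],d["eye"],d["orientation"])
E
```

```text
scene 42.000105785841406 250.06785897244634 203.62641719816727 [  29.68606023 -311.97948711  838.02381242] [-2.36945304 -0.0101595  -1.02747777]
side 51.653433106961096 251.63045327554417 195.34789839682935 [ 322.75219788 -679.75980662  711.73488967] [-2.19600636 -0.01584744 -0.29995541]
wrist 69.65860427945871 256.59719340477335 189.89865712524028 [ 52.85227555 553.79280848 384.67086614] [2.85035373e+00 2.10664667e-03 1.33267753e+00]
```

View pics/scene0.png

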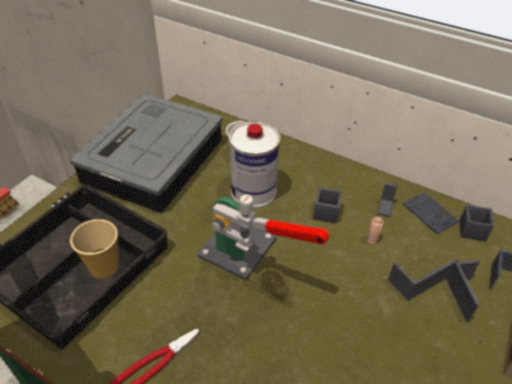

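View pics/side0.png

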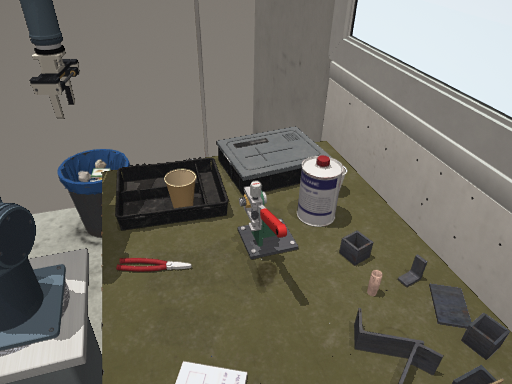

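The scene view shows the knob at about (246,203), the green stand beneath it and the red handle out to (325,236). In the side view the knob is at about (255,187) and the handle end at (282,232). I'll crop both to get finer positions.

Run:
```python
from h import *
a=cv2.imread("pics/scene0.png")[185:285,195:335]; b=cv2.imread("pics/side0.png")[170:260,225:305]
c=np.zeros((600,800,3),np.uint8)
A=cv2.resize(a,None,fx=3,fy=3,interpolation=cv2.INTER_CUBIC);B=cv2.resize(b,None,fx=4,fy=4,interpolation=cv2.INTER_CUBIC)
c[:300,:420]=A; c[:360,450:770]=B; cv2.imwrite("pics/crop0.png",c[:380])
for n in("scene0","side0"):
    im=cv2.imread(f"pics/{n}.png").astype(int); m=((im[...,2]>130)&(im[...,1]<60)&(im[...,0]<60)).astype(np.uint8)
    k,l,s,ce=cv2.connectedComponentsWithStats(m)
    for i in range(1,k):
        if s[i,4]>30: print(n,s[i],ce[i])
```

```text
scene0 [248 125  14   8  84] [254.28571429 128.5952381 ]
scene0 [265 220  64  23 744] [296.21102151 230.47043011]
scene0 [116 346  58  38 607] [146.96540362 365.23558484]
side0 [318 156  11   6  50] [323.28 158.36]
side0 [260 209  25  19 164] [271.13414634 217.40853659]
side0 [278 227   9   7  42] [282.35714286 230.73809524]
side0 [125 258  41  10 126] [146.26190476 260.5952381 ]
side0 [121 265  38   5 110] [137.53636364 267.11818182]
```

View pics/crop0.png

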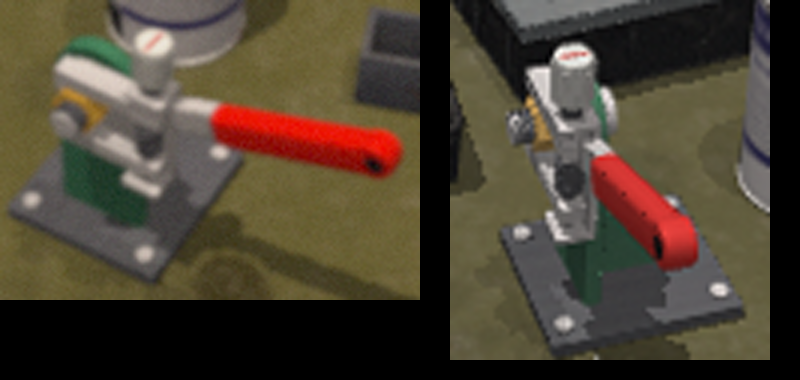

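The crop shows the knob's top centre at scene (246.7,199.0) and side (255.8,184.2). The bolt end is at scene (217.7,224) and side (242.5,201.8). The plate corners are clear enough to give the stand's yaw.

Run:
```python
from h import *
S=cam("scene");D=cam("side")
A=lambda x,y:ray(S,195+x/3-.33,185+y/3-.33)
B=lambda x,y:ray(D,225+(x-450)/4-.37,170+y/4-.37)
for n,a,b in [("knobtop",(154,42),(573,57)),("knobctr",(153,62),(573,77)),("bolt",(67,117),(519,127)),("handle end top-ish",(393,140),(681,235)),
 ("plateL",(10,210),(500,232)),("plateB",(155,282),(555,355)),("plateR",(240,163),(745,297)),("screwhole?",(376,163),(660,244)),("red start top",(217,112),(597,160))]:
    p,e=tri(A(*a),B(*b)); print(n,p.round(1),np.round(e,1))
print(robot.current_t(), robot.current_contact_force())
```

```text
knobtop [551.3   4.  223.3] [0.5 0.5]
knobctr [551.    4.3 208.5] [0.7 0.7]
bolt [536.5  58.2 140.1] [1.1 1.1]
handle end top-ish [ 559.4 -144.6  216.9] [1.8 1.8]
plateL [538.5 113.1  10.6] [0.1 0.1]
plateB [541.9  -3.6   5.4] [0.5 0.5]
plateR [ 6.666e+02 -2.000e-01  1.190e+01] [6. 6.]
screwhole? [ 549.5 -140.2  207.8] [0.2 0.2]
red start top [553.1 -38.3 184.2] [1.7 1.7]
0.25 [-0.88094897  0.12324264 -0.44120054]
```

Run:
```python
from h import *
print(tri(ray(cam("scene"),254,127),ray(cam("side"),323,160)))
print(robot.current_eef_rot())
for y in (127,53,-53,-127):
    q=robot.inverse_kinematics([551,4,193],[np.pi,0,np.radians(y)]); print(y,None if q is None else np.round(q,3))
p=robot.current_tcp_pos()
robot.move_linear([p[0],p[1],330])
robot.move_ptp([551,4,300],[np.pi,0,np.radians(90)])
d=cam("wrist"); cv2.imwrite("pics/wrist1.png",d["img"]); print(d["eye"],d["orientation"],robot.current_t(),robot.current_tcp_pos())
f=192/np.tan(np.radians(d["fovy"])/2);M=R.from_euler('xyz',d["orientation"]).as_matrix()
q=M.T@(np.array([551,4,223.5])-d["eye"]); print("expect knob top px",d["cx"]+f*q[0]/q[2],d["cy"]+f*q[1]/q[2])
```

```text
(array([777.40658854, 122.38885463, 182.07960803]), [np.float64(2.7019354954797983), np.float64(2.701935495479882)])
[-3.14115435e+00 -1.26703833e-04  2.90278336e+00]
127 [-0.195  0.279  1.572  0.     1.291 -0.841]
53 [-0.195  0.279  1.572 -0.     1.291  0.451]
-53 [-0.195  0.279  1.572 -0.     1.291  2.301]
-127 [-0.195  0.279  1.572  0.     1.291 -2.691]
[551.55032246  85.66451608 466.87934715] [ 2.84995103e+00 -2.87976823e-04  2.13152387e-03] 3.7 [550.93502398   4.99008181 300.11710123]
expect knob top px 255.74274288315328 198.75766976059268
```

View pics/wrist1.png

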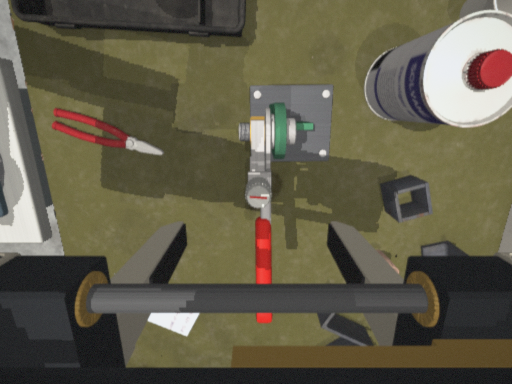

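The wrist view shows the knob top at (258,197), within 2 mm of the prediction. The handle runs straight toward −y and the can is clear. I'll grasp and turn, watching the torque.

Run:
```python
from h import *
k=[552,4.7]; o=[np.pi,0,np.radians(131)]
robot.move_gripper(0.55)
robot.move_ptp([*k,260],o)
print(robot.move_linear([*k,193],speed=60,f_stop=8), robot.current_tcp_pos(), robot.current_contact_force())
robot.move_gripper(0.0)
print("w",robot.current_gripper_width()*93,robot.current_finger_force(),robot.current_contact_force(),robot.current_ft_torque(),robot.current_t())
q0=np.array(robot.current_qpos())
if 18<robot.current_gripper_width()*93<30:
    for i in range(1,15):
        q=q0.copy(); q[5]+=0.1*i; robot.move_j(q)
        t=robot.current_ft_torque(); print(i,np.round(robot.current_qpos()[5]-q0[5],3),np.round(t,2),np.round(robot.current_contact_force(),1))
        if abs(t[2])>0.5 and i>8: break
print(robot.current_t())
d=cam("wrist"); cv2.imwrite("pics/wrist2.png",d["img"])
```

```text
False [552.30883979   4.64620051 193.46941935] [-1.06798195 -0.57212562 -0.41759688]
w 23.439971758515625 29.99908478697762 [ 3.15183704  1.46750781 -2.31739464] [ 0.44885821 -0.72247942 -0.06442244] 7.0917
1 0.098 [ 0.16 -0.18 -0.01] [ 1.5  1.2 -1.1]
2 0.196 [ 0.1  -0.13 -0.06] [ 1.   0.2 -0.3]
3 0.295 [-0.07  0.1   0.01] [ 1.5  0.  -0.5]
4 0.395 [-0.05  0.25  0.01] [-0.2  0.2 -0.1]
5 0.495 [-0.08  0.42 -0.07] [-0.2  1.  -0.2]
6 0.594 [-0.04  0.63  0.08] [-0.4 -0.9 -0.2]
7 0.694 [-0.1   0.9  -0.02] [-2.4 -0.5  1.6]
8 0.794 [-0.17  1.11  0.08] [-2.7 -0.7  2.3]
9 0.894 [-0.12  1.34 -0.01] [-4.6 -1.4  2.6]
10 0.994 [-0.07  1.58 -0.01] [-5.2 -0.4  4. ]
11 1.095 [ 0.06  1.61 -0.02] [-4.7 -1.4  3.3]
12 1.195 [0.14 1.67 0.1 ] [-5.3 -2.   2. ]
13 1.293 [0.25 1.66 0.05] [-4.1  0.4  2. ]
14 1.393 [0.48 1.55 0.17] [-5.2  0.4  1.6]
10.5917
```

Run:
```python
from h import *
robot.move_gripper(0.5)
p=robot.current_tcp_pos(); robot.move_linear([p[0],p[1],300],speed=120)
robot.move_ptp([551,4,300],[np.pi,0,np.radians(90)])
d=cam("wrist")["img"]; cv2.imwrite("pics/wrist3.png",d); a=cv2.imread("pics/wrist1.png")
c=[cv2.resize(x[75:225,215:345],None,fx=3,fy=3,interpolation=cv2.INTER_CUBIC) for x in (a,d)]
cv2.imwrite("pics/cmp.png",np.hstack(c)); print(robot.current_t())
```

```text
13.0417
```

View pics/cmp.png

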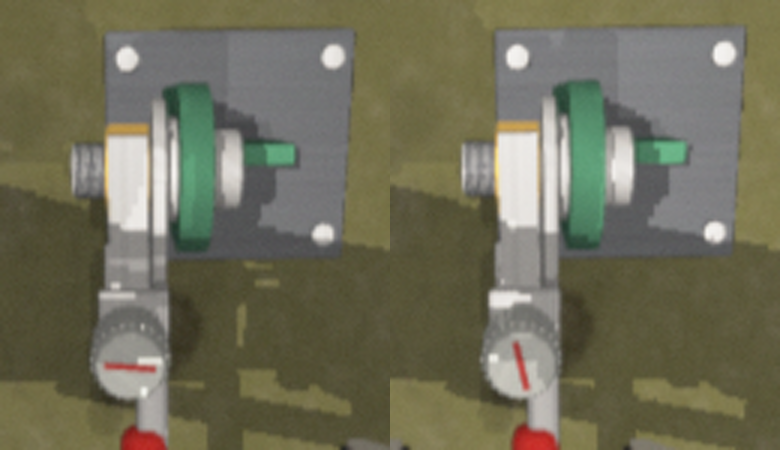

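The knob mark turned by about 71° (from 5° to 76°). That puts the worm at 1.25 rad or slightly more, so the jaws are closed and the slip came at the stop. Next I'll push the handle, touching it first and then following an arc about the bolt.

Run:
```python
from h import *
X=558;Y0,Z0=58,140;s=187
def tip(phi):
    f=np.radians(phi); return [X,Y0-s*np.cos(f)+12.9*np.sin(f),Z0+s*np.sin(f)+12.9*np.cos(f)+7.5*abs(np.tan(f))]
o=[np.pi,0,np.radians(90)]
robot.move_gripper(0)
t=tip(20); robot.move_ptp([t[0],t[1],t[2]+35],o)
hit=robot.move_linear([t[0],t[1],t[2]-8],speed=25,f_stop=3)
p=robot.current_tcp_pos(); off=p[2]-t[2]; print("touch",hit,np.round(p,1),"expected",np.round(t,1),robot.current_contact_force())
phi0=20+np.degrees(off/195)
if hit and abs(off)<14:
    for phi in np.linspace(phi0-4,phi0-45.5,9):
        robot.move_linear(tip(phi),speed=60); print(round(phi,1),np.round(robot.current_tcp_pos(),1),np.round(robot.current_contact_force(),1))
    robot.sleep(.4)
    for n in("scene","side"): cv2.imwrite(f"pics/{n}4.png",cam(n)["img"])
print(robot.current_t())
```

```text
touch False [ 558.1 -113.4  211.1] expected [ 558.  -113.3  218.8] [-0.13146338 -0.91752336  1.95447182]
16.35
```

Run:
```python
from h import *
print(np.round(robot.current_contact_force(),2))
p=robot.current_tcp_pos()
hit=robot.move_linear([558,p[1],p[2]-10],speed=15,f_stop=4)
print(hit,np.round(robot.current_tcp_pos(),1),np.round(robot.current_contact_force(),2),robot.current_t())
ims=[]
for n,(r,c) in(("scene",(170,190)),("side",(160,215))):
    d=cam(n)["img"]; cv2.imwrite(f"pics/{n}3.png",d); ims.append(cv2.resize(d[r:r+120,c:c+130],None,fx=3,fy=3,interpolation=cv2.INTER_CUBIC))
cv2.imwrite("pics/cmp3.png",np.hstack(ims))
```

```text
[-0.13 -0.92  1.95]
False [ 557.8 -113.1  200.8] [ 0.41 -0.22  0.36] 17.15
```

View pics/cmp3.png

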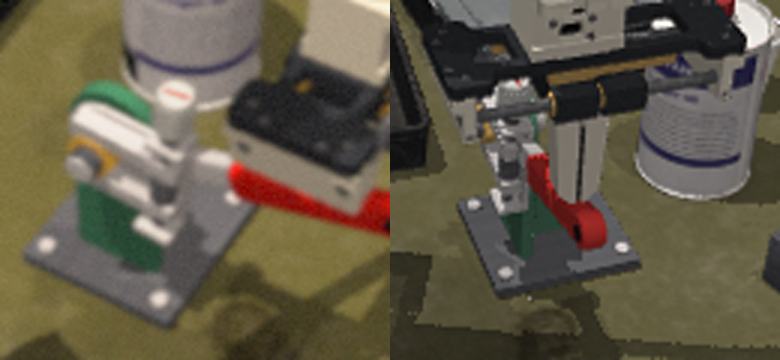

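The tip is resting on the handle: in the side view the handle end has dropped about 5 px (~13 mm) from its start. The contact was simply softer than my threshold, and the wrench has swung about 4–5°. I'll continue along the arc.

Run:
```python
from h import *
X=558;Y0,Z0=58,140;s=187
def tip(phi):
    f=np.radians(phi); return [X,Y0-s*np.cos(f)+12.9*np.sin(f),Z0+s*np.sin(f)+12.9*np.cos(f)+7.5*abs(np.tan(f))]
for phi in np.linspace(11,-26.5,8):
    robot.move_linear(tip(phi),speed=50); print(round(phi,1),np.round(robot.current_tcp_pos(),1),np.round(robot.current_contact_force(),1))
robot.sleep(.4)
p=robot.current_tcp_pos()
robot.move_linear([p[0],p[1],200],speed=120)
robot.move_ptp([480,-230,330],[np.pi,0,np.radians(90)])
print(robot.current_t(),robot.current_contact_force())
ims=[]
for n,(r,c) in(("scene",(170,190)),("side",(160,215))):
    d=cam(n)["img"]; cv2.imwrite(f"pics/{n}5.png",d); ims.append(cv2.resize(d[r:r+130,c:c+130],None,fx=3,fy=3,interpolation=cv2.INTER_CUBIC))
cv2.imwrite("pics/cmp5.png",np.hstack(ims))
```

```text
11.0 [ 557.7 -123.5  189.3] [0.9 0.3 0.3]
5.6 [ 557.7 -126.7  171.4] [-0.   0.2  0.3]
0.3 [ 557.6 -128.8  153.3] [-0.2  0.2 -0.6]
-5.1 [ 557.6 -129.3  136.4] [-0.3 -1.3 -0.6]
-10.4 [ 557.6 -128.   119.6] [ 0.2 -0.7  0.4]
-15.8 [ 557.6 -125.1  103.1] [ 0.8 -0.3 -1.2]
-21.1 [ 557.6 -120.7   87. ] [-0.4  0.4 -0.3]
-26.5 [ 557.6 -114.7   71.3] [ 0.2 -0.1 -0.8]
23.5583 [ 0.24437813  0.16727822 -0.74787968]
```

View pics/cmp5.png

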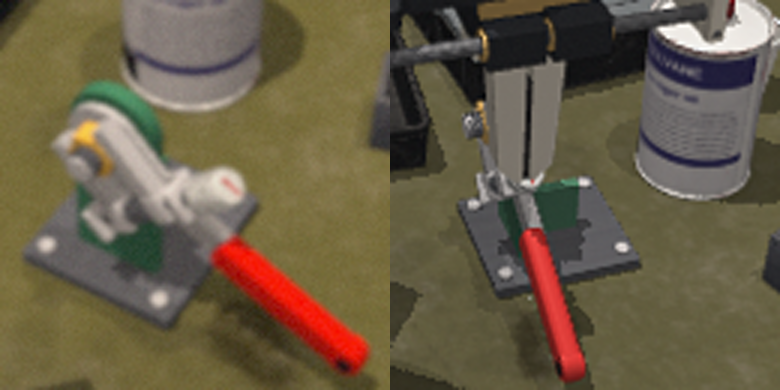

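Run:
```python
from h import *
S=cam("scene");D=cam("side")
ends=[]
for d,n in((S,"scene"),(D,"side")):
    im=d["img"].astype(int); m=((im[...,2]>110)&(im[...,1]<75)&(im[...,0]<75)).astype(np.uint8)
    k,l,s,c=cv2.connectedComponentsWithStats(m)
    cand=[i for i in range(1,k) if s[i,4]>80 and 230<c[i,0]<330 and c[i,1]>200]; i=max(cand,key=lambda i:s[i,4])
    y,x=np.where(l==i); pts=np.c_[x,y].astype(float); v=cv2.fitLine(pts.astype(np.float32),cv2.DIST_L2,0,.01,.01).ravel()
    w=v[:2]*np.sign(v[1]); t=(pts-v[2:])@w; ends.append((ray(d,*(v[2:]+w*t.max())),ray(d,*(v[2:]+w*t.min())))); print(n,s[i])
for j in(0,1): print(tri(ends[0][j],ends[1][j]))
a=tri(ends[0][0],ends[1][0])[0];b=tri(ends[0][1],ends[1][1])[0]
print("tilt",np.degrees(np.arctan2(a[2]-b[2],b[1]-a[1])), "joint eff",robot.current_t())
im=S["img"][195:245,205:265]; j=D["img"][180:230,230:280]
cv2.imwrite("pics/nut.png",np.hstack([cv2.resize(im,(480,400),interpolation=cv2.INTER_CUBIC)]))
```

```text
scene [260 248  53  47 773]
side [258 236  22  50 422]
(array([ 558.261132  , -137.55999659,   44.69281351]), [np.float64(0.9623695744279982), np.float64(0.9623695744281137)])
(array([555.53058028, -30.16197004,  98.2193414 ]), [np.float64(1.0258068073870776), np.float64(1.0258068073870321)])
tilt -26.491388505419835 joint eff 23.7583
```

View pics/nut.png

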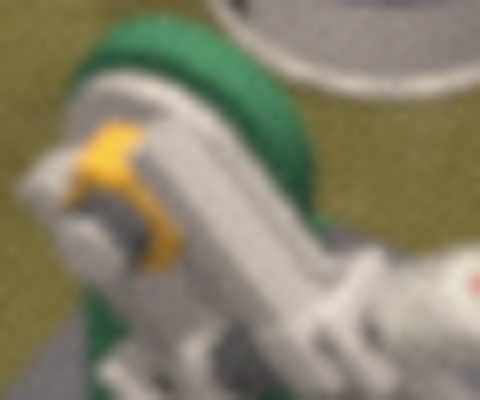

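The handle now lies at −26.5°, a swing of about 46°, and the nut's flat runs parallel to the closed jaws. The gripper is clear.

```bash
python3 -c "
from bench import robot
print(robot.hand_in())"
```

```text
the job is handed in; nothing more can be done
None
```

I closed the jaws on the nut (worm turned about 1.25 rad), swung the handle down about 46°, which should leave the nut tightened by about 40°, and handed the job in with the gripper clear at about 24 s; no verdict was returned.

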